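# Stand down, bike frame held plumb

### The job

The rear frame of a child's bike leans with its seat mast against the padded rest. While it still leans there, flip its kickstand down over centre until it snaps against its stop; then take the frame by the seat mast, bring it upright on its wheel and front joint, and finish while still holding it there, plumb and still, for the wheel check, leaning neither on the rest nor on the kickstand. Leave the other things on the bench alone.

Things in the scene. Friction and masses are not known exactly. Their poses are not given: they have to be found in the camera images.
- rear_frame: Grey moulded rear frame of a child's bike with its wheel, 410 long, 332 high, 0.8 to 1.0 kg, loose on the bench. Origin: on the bench under the hub when plumb. Axes: x to the rear (wheel end), z up when plumb, y to the rest's side. At the start it leans 20 degrees (0.35 rad) to +y, mast on the padded bar. It rolls upright about the line along x through the front joint, 22 above the bench.
- mast_grip (a point): Middle of the seat mast, 30 below its top end; (-0.131, 0, 0.303) m in the frame's axes, so 303 above the bench when plumb. The mast is a flat-sided bar, 30 along the frame's y (to grip) and 40 along x, raked 12 degrees: its axis is (0.208, 0, 0.978) in the frame's axes. Two seat stays meet it 60 below its top end; above them its sides are bare.
- hub (a point): Centre of the wheel (diameter 250, white spokes, turns freely with slight drag), 125 above the bench when plumb. The tyre reaches 21 to either side of the frame's mid plane, the stays and axle 65. The frame stands on this tyre and on its front joint, a tube of diameter 44 lying along the frame's x from 200 to 285 ahead of the frame's origin, its centre line 22 above the bench.
- kickstand (a joint): Stand's angle, rad: 0 stowed (pointing rearward and 15 degrees up beside the wheel, on the frame's -y side), 1.94 fully down on its stop. A spring drives it from the middle (0.97) to the nearer stop: about 1.5 N at 70 from the hinge starts it, less further on; pushed to 1.3 it snaps down by itself. Down, with the frame plumb, its foot hangs 12 above the bench; it touches at 7 degrees to -y.
- stand_hinge (a point): Centre of the kickstand's hinge, at (-0.035, -0.068, 0.119) m in the frame's axes. The hinge axis is (0, 0.970, -0.242) in the frame's axes; a right-handed turn about it swings the stand down.
- stand_foot (a point): Centre of the rubber foot (radius 9) at the kickstand's end, 103 from the hinge. The leg is a straight round aluminium bar, diameter 13, from hinge to foot, free from above; stowed, it runs 40 clear of the tyre's side.
- lean_rest: Blue steel rest fixed to the bench with a level rubber-padded bar, diameter 32, 110 long, centre line 190 above the bench, along the frame. Origin: on the bench under the bar's middle; x along the bar, y away from the frame. Its post (30 square, 190 high) stands 85 behind the bar on a base plate 150 by 130, 8 thick.
- tape_dispenser: Blue tape dispenser with a white roll, 210 by 85, 126 high, to the robot's left. Origin: centre of its underside. Leave it alone.
- nut_bin: Open grey bin of axle nuts, 150 by 110, 55 high, at the far right as the robot sees it. Origin: centre of its underside. Leave it alone.
- marker: Yellow marker pen with a black cap, 125 long, 12 thick, lying at the robot's right. Origin: on the bench, 10 from the middle of its length. Leave it alone.
Not all that is in view belongs to the job. Of the things shaped like the lean_rest, the blue one is meant.

How it is judged:
By the outcome, as a careful person would: the job done as asked, in the order asked, and still so for the second after the job is handed in, while the arm keeps its last pose, push and grip.
It also fails if it takes over 53 s, if anything falls off the work surface, if the arm or the gripper's body presses on something with over 40 N, if the wrist force passes 120 N, or if a joint passes its speed limit or range.

### The arm

A 6-joint arm with a two-finger parallel gripper is mounted at the origin on the work surface. World frame = base frame: x ahead of the robot, y to its left, z up, the work surface at z = 0. Lengths are in m, angles in rad, forces in N, time in s.
With the tool pointing down it reaches from about 0.3 to 0.875 m from the base axis. Payload 6.4 kg.
Tool frame: the origin (TCP) lies midway between the tips of the shut fingers; the grasp point (between the pads) lies 19 mm behind it; z points along the fingers, y is the line along which they close (so a half turn about z gives the same grasp; the last joint's range is limited). The gripper opens to 85 mm and grips with 20 to 120 N. Pads are 22 mm wide; open, the fingers measure 114 mm over their backs; the gripper's body (76 mm by 85 mm) begins 54 mm behind the grasp point. The pads swing forward as they close: fully open they stand 13 mm farther back than shut.
Start: joints at [-1.345, 0.181, 1.607, -0, 1.354, -0.206], TCP at [0.241, -0.522, 0.197] pointing down, gripper open.
Joint ranges: [-2.99, 2.99], [-0.89, 2.07], [0.3, 2.58], [-1.14, 4.28], [0, 2.63], [-3.12, 3.12]. Speed limits (rad/s): [2.57, 2.57, 3.01, 3.14, 3.14, 3.14].

### API

Orientations are given as a unit quaternion [w, x, y, z].
In Python, from bench import status, camera, ctrl gives the robot as it stands. The module is installed in compiled form; this text tells all that it offers.
- The arm moves only by the shell command python3 -m handwheel 'ROWS'. ROWS is JSON, a list that holds one entry, the list of rows, each a list of 7 numbers: the opening, from -1 (shut) to 1 (fully open), then the shift along the tool's x, y, z in cm, then the turn, a rotation vector about the tool's x, y, z in degrees. A call has 1 to 10 rows; each row is the pose to reach, as a shift and turn from the pose commanded when the call began, along the tool's axes at that moment; what a row does not reach only later rows make up. A row lasts 1/8 s, in which the tool goes at most 62.5 mm and 10.7 degrees, less where a joint would pass 70% of its speed; a pose out of reach is approached as far as the arm can. A call with a gripper value outside its range is refused whole. The fingers move at their own pace and stop on an object; the grip force is fixed at half the most. Time passes only in rows, so rows that repeat a pose let the fingers close. It gives the time, the measured TCP pose, the force, the opening and the grip force at its end, in the units of the state.
- status.get_obs(): the state, without advancing time (a new reading comes with each control period).
- camera(name): name is "scene" or "side" or "wrist"; returns a dict with "frame" (420x560x3 uint8, blue, green, red), "depth" (420x560 float32, m along the optical axis (not along the pixel's ray), 0 where there is no reading), "fx", "fy", "cx", "cy" (pixels), "extrinsics" (4x4, takes a point from camera to world coordinates); the wrist camera has in their place "hand_eye" (4x4, takes a point from camera to tool coordinates, whose origin is the TCP and whose axes are the flange's). Camera axes: x right, y down, z forward; pixel columns grow to the right and rows downward; lengths in m; the calibration is good to about 2 mm. A picture is of the moment at which its call begins: read the wrist's pose just before it.
- ctrl.hand_in(): hands the job in; it is judged then, once.
The state is a dict: "time_s": time; "q": joint angles; "dq": joint speeds; "joint_efforts": joint torques, N m; "eef_pos": TCP position; "eef_rot": TCP orientation; "wrist_force": force on the tool from outside, world axes, zero at the start; "torque": the same for the moment, N m; "opening": opening from 0.0 (shut) to 1.0 (fully open); "grasp_force": force on a finger pad.
Only numpy, scipy, OpenCV 4.12 (cv2) and the standard library are available. Lean on these libraries where they do the work, as an engineer would, in place of code of your own. Each camera call takes 0.05 s, during which the arm holds its last target. There are 200 camera calls.

## Working session

There is one attempt and no reset: what is moved stays moved. The work goes in short steps, Python scripts to look and compute and a shell command to move; the robot and the scene stay as the last step left them, time stands still between calls to the robot, and variables do not carry over. Pictures are saved under pics/ and viewed, at most 10 in all, crops included, and the job is handed in when it is done.

```bash
mkdir -p pics
cat > look.py <<'E'
import sys,cv2,pickle
from bench import status,camera
o=status.get_obs()
for n in sys.argv[2:]:
    c=camera(n); c['obs']=o
    pickle.dump(c,open(f'{sys.argv[1]}_{n}.pkl','wb'))
    cv2.imwrite(f'pics/{sys.argv[1]}_{n}.png',c['frame'])
    print(n,c['fx'],c['cx'],c['cy'],c.get('extrinsics',c.get('hand_eye')).round(3).tolist())
print({k:v for k,v in o.items()})
E
python3 look.py a scene side
```

```text
scene 459.75097900440994 279.40654978949976 211.19256884763809 [[0.031, 0.635, -0.772, 1.688], [0.999, -0.032, 0.014, -0.001], [-0.015, -0.772, -0.635, 1.208], [0.0, 0.0, 0.0, 1.0]]
side 384.9001457864921 279.3597431291017 207.88655823717286 [[0.99, -0.098, 0.106, 0.359], [-0.142, -0.541, 0.829, -0.985], [-0.024, -0.835, -0.55, 0.832], [0.0, 0.0, 0.0, 1.0]]
{'time_s': 0.0, 'q': array([-1.34530743e+00,  1.81562923e-01,  1.60801457e+00,  4.97774372e-06,
        1.35377982e+00, -2.06326941e-01]), 'dq': array([ 4.87742077e-04, -2.86846211e-05, -2.22783674e-04,  1.20384614e-03,
        2.39589353e-04, -1.17337844e-03]), 'joint_efforts': array([ 1.57220635e-03, -4.44871330e+01, -3.51331758e+01, -8.70009626e-05,
        9.17992234e-03, -3.47276136e-05]), 'eef_pos': array([ 0.24051347, -0.52161025,  0.19626872]), 'eef_rot': array([-8.82313430e-04,  9.76782025e-01,  2.14233745e-01, -6.02355144e-06]), 'wrist_force': array([-0.3348308 , -0.4087918 ,  0.05104123]), 'torque': array([ 0.0201777 , -0.01276039,  0.03682125]), 'grasp_force': 0.0, 'opening': 1.0057354339366296}
```

View pics/a_scene.png

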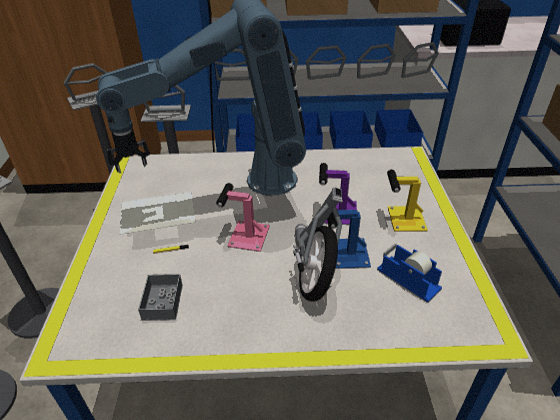

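View pics/a_side.png

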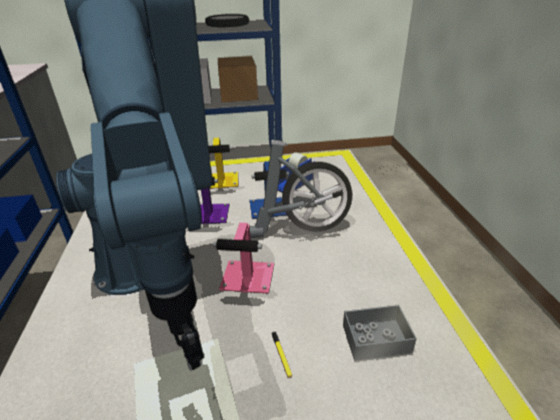

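The scene view shows the frame at about (320,245), wheel towards the camera and mast top near (335,195), leaning right on the blue rest at (350,240). The side view shows the wheel at (322,195) and the mast top at (278,145). Next I enlarge both.

```bash
cat > h.py <<'E'
import pickle,numpy as np
def cloud(f):
    c=pickle.load(open(f,'rb'));d=c['depth'];v,u=np.mgrid[:420,:560]
    P=np.stack([(u-c['cx'])/c['fx']*d,(v-c['cy'])/c['fy']*d,d],-1)
    if 'extrinsics' in c: T=c['extrinsics']
    else:
        from scipy.spatial.transform import Rotation as R
        o=c['obs'];T=np.eye(4);T[:3,:3]=R.from_quat(np.roll(o['eef_rot'],-1)).as_matrix();T[:3,3]=o['eef_pos'];T=T@c['hand_eye']
    W=P@T[:3,:3].T+T[:3,3]; W[d==0]=np.nan
    return c['frame'],W
E
python3 - <<'E'
import cv2,numpy as np
from h import cloud
a,A=cloud('a_scene.pkl');b,B=cloud('a_side.pkl')
ca=cv2.resize(a[170:310,270:390],(480,560),interpolation=cv2.INTER_CUBIC)
cb=cv2.resize(b[130:250,235:365][:, :80+50],(320,295),interpolation=cv2.INTER_CUBIC)
cb=cv2.copyMakeBorder(cb,0,265,0,0,cv2.BORDER_CONSTANT)
cv2.imwrite('pics/crop.png',np.hstack([ca,cb]))
for n,W in(('scene',A),('side',B)):
  for u,v in ([(335,195),(330,200),(316,255),(316,290),(312,270),(350,235),(300,240)] if n=='scene' else [(278,146),(276,160),(322,195),(256,232),(345,195),(322,166)]):
    print(n,u,v,W[v,u].round(3))
# high points of the frame
for n,W,I in(('scene',A,a),('side',B,b)):
  m=(W[...,0]>.3)&(W[...,0]<.95)&(abs(W[...,1]-.1)<.15)&(W[...,2]>.22)&(W[...,2]<.4)
  print(n,m.sum(),np.percentile(W[m],[0,5,50,95,100],axis=0).round(3).tolist())
  # blue rest
  i=I.astype(int);k=(i[...,0]>i[...,2]+40)&(W[...,2]<.2)&(W[...,2]>.003)&(abs(W[...,1]-.15)<.2)&(W[...,0]>.35)&(W[...,0]<.9)
  print('blue',k.sum(),np.percentile(W[k],[1,50,99],axis=0).round(3).tolist())
E
```

```text
scene 335 195 [0.532 0.198 0.316]
scene 330 200 [0.52  0.185 0.287]
scene 316 255 [0.617 0.136 0.135]
scene 316 290 [0.761 0.123 0.128]
scene 312 270 [0.652 0.121 0.101]
scene 350 235 [0.496 0.269 0.108]
scene 300 240 [0.537 0.089 0.129]
side 278 146 [0.511 0.189 0.299]
side 276 160 [0.501 0.174 0.256]
side 322 195 [0.644 0.095 0.15 ]
side 256 232 [0.412 0.086 0.031]
side 345 195 [0.734 0.124 0.123]
side 322 166 [0.656 0.159 0.226]
scene 856 [[0.301, -0.007, 0.22], [0.5, 0.134, 0.222], [0.549, 0.179, 0.238], [0.69, 0.213, 0.315], [0.718, 0.223, 0.398]]
blue 971 [[0.412, 0.226, 0.004], [0.496, 0.28, 0.011], [0.556, 0.34, 0.197]]
side 757 [[0.471, 0.12, 0.22], [0.482, 0.133, 0.222], [0.52, 0.169, 0.244], [0.67, 0.196, 0.311], [0.702, 0.213, 0.319]]
blue 228 [[0.407, 0.142, 0.004], [0.436, 0.283, 0.008], [0.532, 0.336, 0.197]]
```

View pics/crop.png

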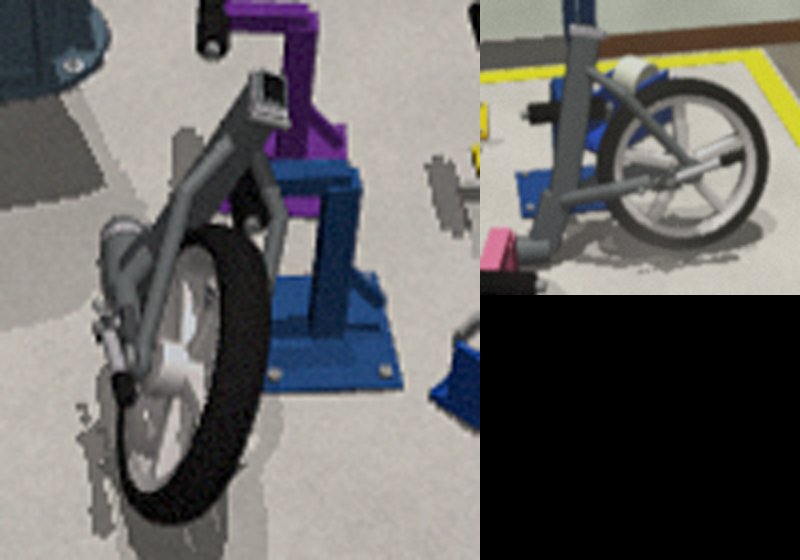

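The enlarged crops show the kickstand stowed, with its black foot at scene px (300,266) and side px (339,194). The mast top is at scene px (337,195) and side px (279,143). I now fit a circle to the tyre points and check the result against the mast top and the foot.

```bash
cat >> h.py <<'E'
def f2w(P,x,y,psi,lean=.349):
    P=np.atleast_2d(P)-[0,0,.022];c,s=np.cos(lean),np.sin(lean)
    Q=np.stack([P[:,0],P[:,1]*c+P[:,2]*s,P[:,2]*c-P[:,1]*s],1)
    c,s=np.cos(psi),np.sin(psi)
    return np.stack([Q[:,0]*c-Q[:,1]*s+x,Q[:,0]*s+Q[:,1]*c+y,Q[:,2]+.022],1)
def w2f(W,x,y,psi,lean=.349):
    W=W-np.array([x,y,.022]);c,s=np.cos(psi),np.sin(psi)
    Q=np.stack([W[:,0]*c+W[:,1]*s,-W[:,0]*s+W[:,1]*c,W[:,2]],1)
    c,s=np.cos(lean),np.sin(lean)
    return np.stack([Q[:,0],Q[:,1]*c-Q[:,2]*s,Q[:,1]*s+Q[:,2]*c+.022],1)
HINGE=np.array([-.035,-.068,.119]);AX=np.array([0,.97,-.242])
D0=np.array([np.cos(.2618),np.sin(.2618)*.242,np.sin(.2618)*.97])
def leg(r,th):
    from scipy.spatial.transform import Rotation as R
    return HINGE+r*R.from_rotvec(AX/np.linalg.norm(AX)*th).apply(D0)
E
python3 - <<'E'
import numpy as np
from h import *
from scipy.optimize import least_squares
pts={}
for n in('scene','side'):
  I,W=cloud(f'a_{n}.pkl')
  w=W.reshape(-1,3);i=I.reshape(-1,3)
  m=(i.max(1)<50)&(w[:,0]>.5)&(w[:,0]<.82)&(w[:,1]>.02)&(w[:,1]<.24)&(w[:,2]>.01)&(w[:,2]<.28)
  pts[n]=w[m]
def res(p,w,lean=.349):
  f=w2f(w,*p,lean);r=np.hypot(f[:,0],f[:,2]-.125)
  return np.hypot(r-.104,f[:,1])-.021
for k,w in list(pts.items())+[('both',np.vstack(list(pts.values())))]:
  s=least_squares(res,[.64,.09,0],args=(w,),loss='soft_l1',f_scale=.003)
  print(k,len(w),s.x.round(4),np.median(abs(s.fun)).round(4))
p=s.x;np.save('pose.npy',p)
for n,P in dict(masttop=[-.125,0,.332],grip=[-.131,0,.303],hub=[0,0,.125],hinge=HINGE,foot=leg(.103,0),foot1=leg(.103,1.94),front=[-.285,0,.022],fr2=[-.2,0,.022]).items():
  w=f2w(P,*p);o=[]
  for c in('scene','side'):
    C=pickle.load(open(f'a_{c}.pkl','rb'));q=np.linalg.inv(C['extrinsics'])@np.r_[w[0],1]
    o+=[round(C['fx']*q[0]/q[2]+C['cx']),round(C['fy']*q[1]/q[2]+C['cy'])]
  print(n,w.round(3),o)
E
```

```text
scene 1332 [ 0.6359  0.104  -0.041 ] 0.0024
side 676 [ 0.6208  0.1013 -0.0857] 0.003
both 2008 [ 0.6354  0.1035 -0.0261] 0.0025
masttop [[0.513 0.213 0.313]] [339, 192, 278, 139]
grip [[0.507 0.203 0.286]] [335, 198, 276, 148]
hub [[0.636 0.139 0.119]] [317, 263, 317, 196]
hinge [[0.6   0.074 0.136]] [297, 252, 310, 203]
foot [[0.699 0.086 0.158]] [303, 269, 339, 193]
foot1 [[0.587 0.017 0.052]] [280, 267, 310, 234]
front [[0.351 0.111 0.022]] [302, 227, 238, 232]
fr2 [[0.435 0.109 0.022]] [303, 242, 262, 229]
```

```bash
cat > go.py <<'E'
# usage: go.py x y z  zx zy zz (tool z dir)  xx xy xz (approx tool x dir) -> shift cm, turn deg in tool axes
import sys,numpy as np
from scipy.spatial.transform import Rotation as R
from bench import status
a=np.array(list(map(float,sys.argv[1:])));o=status.get_obs()
R0=R.from_quat(np.roll(o['eef_rot'],-1))
z=a[3:6]/np.linalg.norm(a[3:6]);y=np.cross(z,a[6:9]);y/=np.linalg.norm(y);x=np.cross(y,z)
T=R.from_matrix(np.c_[x,y,z])
print((R0.inv().apply(a[:3]-o['eef_pos'])*100).round(2),np.degrees((R0.inv()*T).as_rotvec()).round(1))
E
python3 - <<'E'
from h import *
for n in('scene','side'):
  I,W=cloud(f'a_{n}.pkl');i=I.astype(int)
  m=(i[...,2]>i[...,1]+60)&(i[...,2]>i[...,0]+20)&(i[...,0]>i[...,1])&(W[...,2]<.3)&(W[...,0]<.9)
  print(n,m.sum(),np.percentile(W[m],[1,50,99],axis=0).round(3).tolist())
I,W=cloud('a_scene.pkl');print(W[190,225],W[238,283] )
E
python3 go.py .66 -.1 .36 0 .7 -.7 1 0 0; python3 go.py .45 -.35 .42 0 0 -1 1 0 0
```

```text
scene 719 [[0.303, -0.17, 0.002], [0.383, -0.103, 0.01], [0.452, -0.026, 0.207]]
side 1449 [[0.296, -0.172, 0.004], [0.365, -0.109, 0.009], [0.444, -0.033, 0.204]]
[ 0.34549899 -0.17210326  0.21044484] [0.38808334 0.03478289 0.0037332 ]
[ 55.75 -20.77 -16.31] [44.2  9.7 23.4]
[ 26.22  -6.86 -22.34] [-0.1  0.  24.7]
```

```bash
python3 -m handwheel '[[[-1,5,-1,-6,0,0,5],[-1,10,-3,-12,0,0,10],[-1,15,-4,-18,0,0,15],[-1,20,-5,-22,0,0,20],[-1,26,-7,-22,0,0,24.7],[-1,26,-7,-22,0,0,24.7],[-1,26,-7,-22,0,0,24.7]]]' && python3 go.py .66 -.1 .36 0 .7 -.7 1 0 0
```

```text
time_s: 0.98
eef_pos: [0.4497, -0.3479, 0.4184]
eef_rot: [0.001, 1.0, 0.003, 0.001]
wrist_force: [-1.0, 0.4, 0.5]
opening: 0.001
grasp_force: 0.0
[ 21.16 -24.69   5.85] [45.1  0.   0.3]
```

```bash
python3 -m handwheel '[[[-1,4,-5,1,9,0,0],[-1,8,-10,2,18,0,0],[-1,12,-15,3.5,27,0,0],[-1,16,-20,5,36,0,0],[-1,21,-24.5,6,45,0,0],[-1,21,-24.5,6,45,0,0],[-1,21,-24.5,6,45,0,0]]]' && python3 look.py b wrist
```

```text
time_s: 1.85
eef_pos: [0.6571, -0.1049, 0.3566]
eef_rot: [-0.382, 0.924, 0.001, -0.001]
wrist_force: [-0.6, -0.4, 0.4]
opening: -0.001
grasp_force: 0.0
wrist 351.74224772550315 276.2279818850532 205.6003157072897 [[-0.001, -0.949, -0.316, 0.08], [1.0, -0.001, -0.001, -0.0], [0.0, -0.316, 0.949, -0.177], [0.0, 0.0, 0.0, 1.0]]
{'time_s': 1.85, 'q': array([-0.6523784 ,  0.53361295,  1.03456919,  0.67019622,  2.01736256,
        1.0757396 ]), 'dq': array([-0.02243363, -0.05735989, -0.01504531, -0.00629121,  0.01428213,
       -0.00579527]), 'joint_efforts': array([  0.93997937, -58.04518461, -33.85919452,   2.7411738 ,
         1.36257648,   0.11351326]), 'eef_pos': array([ 0.65708182, -0.1048768 ,  0.35661001]), 'eef_rot': array([-3.82116548e-01,  9.24113725e-01,  6.25103887e-04, -6.13336964e-04]), 'wrist_force': array([-0.57136568, -0.36218882,  0.37387223]), 'torque': array([-0.34138802,  0.00751998,  0.01343585]), 'grasp_force': 0.0, 'opening': -0.0006501789752334447}
```

View pics/b_wrist.png

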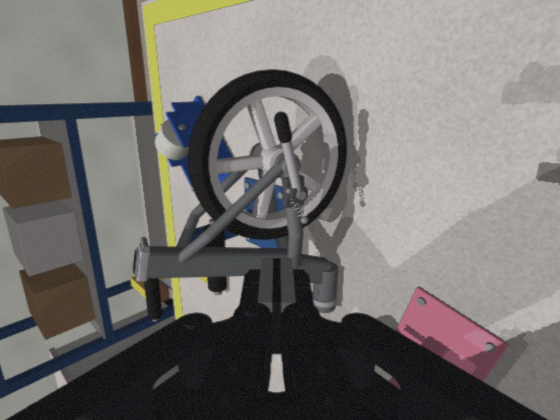

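The wrist picture has world +x pointing up. It shows the kickstand foot at (283,127), the hinge around (298,195) and the mast top end at (143,260). I refine the pose from it.

```bash
cat > fit.py <<'E'
from h import *
from scipy.optimize import least_squares
from scipy.spatial.transform import Rotation as R
I,W=cloud('b_wrist.pkl');w=W.reshape(-1,3);i=I.reshape(-1,3)
m=(i.max(1)<50)&(w[:,0]>.5)&(w[:,0]<.82)&(w[:,1]>.02)&(w[:,1]<.24)&(w[:,2]>.01)&(w[:,2]<.28)
w=w[m]
def res(p):
  f=w2f(w,*p[:3]);r=np.hypot(f[:,0],f[:,2]-.125)
  return np.hypot(r-.104,f[:,1])-.021
s=least_squares(res,[.635,.1,-.03],loss='soft_l1',f_scale=.003);print(len(w),s.x.round(4),np.median(abs(s.fun)).round(4))
p=s.x;np.save('pose.npy',p)
C=pickle.load(open('b_wrist.pkl','rb'));o=C['obs'];T=np.eye(4);T[:3,:3]=R.from_quat(np.roll(o['eef_rot'],-1)).as_matrix();T[:3,3]=o['eef_pos'];T=T@C['hand_eye']
for n,P in dict(masttop=[-.125,0,.332],grip=[-.131,0,.303],hub=[0,0,.125],hinge=HINGE,foot=leg(.103,0),front=[-.285,0,.022],fr2=[-.2,0,.022]).items():
  x=f2w(P,*p);q=np.linalg.inv(T)@np.r_[x[0],1]
  u,v=[round(C['fx']*q[0]/q[2]+C['cx']),round(C['fy']*q[1]/q[2]+C['cy'])]
  print(n,x.round(3),u,v,W[v,u].round(3) if 0<=v<420 and 0<=u<560 else'')
print('push: th, leg pt, TCP')
t=np.array([0,.7,-.7])/.99
for th in(0,.3,.6,.9,1.2,1.4):
  L=f2w(leg(.075,th),*p)[0];L2=f2w(leg(.075,th)+np.array([0,0,0])-np.cross(AX,leg(.075,th)-HINGE)/.075*.001,*p)[0]
  n=(L2-L)/.001
  print(th,L.round(3),n.round(2),(L+n*.021+t*.015).round(3))
E
python3 fit.py
```

```text
6849 [ 0.6309  0.103  -0.0361] 0.002
masttop [[0.51  0.213 0.313]] 134 263 [0.513 0.209 0.315]
grip [[0.503 0.204 0.286]] 157 263 [0.512 0.188 0.293]
hub [[0.632 0.138 0.119]] 274 163 [0.641 0.107 0.149]
hinge [[0.595 0.074 0.136]] 298 198 [0.598 0.068 0.143]
foot [[0.695 0.085 0.158]] 281 124 [0.696 0.076 0.167]
front [[0.346 0.113 0.022]] 320 307 [0.365 0.097 0.043]
fr2 [[0.431 0.11  0.022]] 323 268 [0.443 0.095 0.042]
push: th, leg pt, TCP
0 [0.668 0.082 0.152] [-0.24  0.55  0.8 ] [0.663 0.104 0.159]
0.3 [0.67  0.069 0.134] [0.06 0.56 0.83] [0.671 0.092 0.141]
0.6 [0.665 0.057 0.116] [0.35 0.52 0.78] [0.672 0.078 0.122]
0.9 [0.654 0.046 0.099] [0.61 0.43 0.67] [0.667 0.066 0.103]
1.2 [0.638 0.038 0.086] [0.82 0.3  0.49] [0.655 0.055 0.086]
1.4 [0.625 0.034 0.08 ] [0.92 0.2  0.35] [0.644 0.049 0.077]
```

```bash
python3 -m handwheel '[[[-1,0.1,-1,6,0,0,0],[-1,0.1,-2,12,0,0,0],[-1,0.1,-2.7,18,0,0,0],[-1,0.1,-2.7,22.5,0,0,0],[-1,0.4,-2,26,0,0,0],[-1,0.4,-1.7,28.6,0,0,0],[-1,0.4,-1.7,28.6,0,0,0],[-1,0.4,-1.7,28.6,0,0,0]]]' && python3 look.py c wrist side | tail -c 250
```

```text
time_s: 2.9
eef_pos: [0.6623, 0.1078, 0.1696]
eef_rot: [-0.382, 0.924, 0.001, 0.002]
wrist_force: [0.4, -0.1, 0.8]
opening: 0.0
grasp_force: 0.0
ray([-3.81721908e-01,  9.24274792e-01,  7.08974392e-04,  1.99783273e-03]), 'wrist_force': array([ 0.43411899, -0.05148656,  0.82695247]), 'torque': array([-0.28666438, -0.02822501,  0.02878937]), 'grasp_force': 0.0, 'opening': 6.333543231203218e-05}
```

View pics/c_wrist.png

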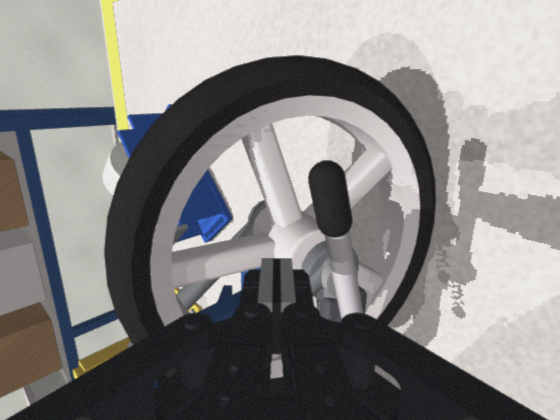

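The shut fingers, at (275,270), sit on the upper side of the leg, at (340,260). I now sweep.

```bash
python3 -m handwheel '[[[-1,0.3,1,0.2,0,0,0],[-1,0.7,2,0.4,0,0,0],[-1,1,3.2,0.6,0,0,0],[-1,1.1,4.4,0.8,0,0,0],[-1,1.1,5.6,1,0,0,0],[-1,0.8,6.7,1.2,0,0,0],[-1,0.5,7.8,1.4,0,0,0],[-1,0,8.7,1.6,0,0,0],[-1,-0.6,9.5,1.9,0,0,0],[-1,-1.2,10.2,2,0,0,0]]]' && python3 look.py d wrist side | tail -c 250
```

```text
time_s: 4.25
eef_pos: [0.6486, 0.0515, 0.0802]
eef_rot: [-0.383, 0.924, 0.0, -0.0]
wrist_force: [0.2, -0.6, -0.2]
opening: 0.004
grasp_force: 0.0
rray([-3.82758162e-01,  9.23848464e-01,  3.48482222e-04, -2.88172020e-04]), 'wrist_force': array([ 0.17600399, -0.64323335, -0.20263152]), 'torque': array([-0.36695955,  0.00749951,  0.0251377 ]), 'grasp_force': 0.0, 'opening': 0.003885333724770434}
```

View pics/d_wrist.png

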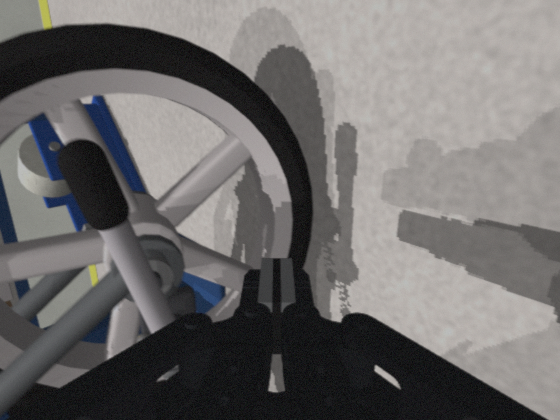

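The stand is still stowed, with its foot at (95,180), and the finger is now on the lower side of the leg, so it passed the leg or slipped off it. I check the depth of the leg in both pictures.

Run:
```python
from h import *
p=np.load('pose.npy')
for n,px in(('c',[(330,190),(338,240),(343,270),(275,265),(275,285),(290,265)]),('d',[(95,180),(120,235),(135,270),(150,300),(275,265),(275,285)])):
  I,W=cloud(f'{n}_wrist.pkl')
  for u,v in px: print(n,u,v,W[v,u].round(3),w2f(W[v,u][None],*p).round(3))
for r in(.103,.075,.05):print(leg(r,0).round(3),f2w(leg(r,0),*p).round(3))
```

```text
c 330 190 [0.698 0.076 0.167] [[ 0.069 -0.073  0.15 ]]
c 338 240 [0.671 0.075 0.159] [[ 0.041 -0.072  0.142]]
c 343 270 [0.653 0.074 0.154] [[ 0.023 -0.072  0.137]]
c 275 265 [0.672 0.077 0.201] [[ 0.042 -0.084  0.182]]
c 275 285 [0.672 0.066 0.213] [[ 0.043 -0.099  0.189]]
c 290 265 [0.673 0.071 0.199] [[ 0.043 -0.089  0.178]]
d 95 180 [0.695 0.072 0.161] [[ 0.065 -0.075  0.143]]
d 120 235 [0.669 0.073 0.154] [[ 0.039 -0.072  0.136]]
d 135 270 [0.651 0.072 0.15 ] [[ 0.022 -0.072  0.132]]
d 150 300 [0.635 0.069 0.146] [[ 0.005 -0.074  0.128]]
d 275 265 [0.659 0.02  0.112] [[ 0.031 -0.107  0.079]]
d 275 285 [0.659 0.009 0.124] [[ 0.031 -0.122  0.086]]
[ 0.064 -0.062  0.145] [[0.695 0.085 0.158]]
[ 0.037 -0.063  0.138] [[0.668 0.082 0.152]]
[ 0.013 -0.065  0.132] [[0.643 0.079 0.147]]
```

Run:
```python
from h import *
c=pickle.load(open('d_wrist.pkl','rb'));d=c['depth'];T=c['hand_eye']
for u in(262,268,276,284,292):
 for v in range(250,330,10):
  P=np.array([(u-c['cx'])/c['fx']*d[v,u],(v-c['cy'])/c['fy']*d[v,u],d[v,u],1]);print(u,v,(T@P)[:3].round(3),c['frame'][v,u])
```

```text
262 250 [-0.038 -0.011  0.07 ] [109 110 114]
262 260 [ 0.01  -0.006 -0.04 ] [68 68 69]
262 270 [ 0.011 -0.006 -0.05 ] [66 64 64]
262 280 [ 0.011 -0.006 -0.058] [65 65 65]
262 290 [ 0.01  -0.005 -0.064] [63 61 60]
262 300 [ 0.01  -0.005 -0.07 ] [62 61 62]
262 310 [ 0.011 -0.005 -0.078] [20 23 18]
262 320 [ 0.012 -0.005 -0.083] [26 28 23]
268 250 [-0.035 -0.006  0.063] [89 88 91]
268 260 [ 0.011 -0.004 -0.041] [63 60 60]
268 270 [ 0.01  -0.004 -0.048] [65 64 64]
268 280 [ 0.011 -0.003 -0.058] [62 62 62]
268 290 [ 0.01  -0.003 -0.064] [64 64 63]
268 300 [ 0.01  -0.003 -0.071] [60 60 60]
268 310 [ 0.011 -0.003 -0.077] [30 28 26]
268 320 [ 0.012 -0.003 -0.084] [16 13 11]
276 250 [-0.033 -0.     0.059] [112 111 116]
276 260 [ 0.011 -0.    -0.041] [14 19 13]
276 270 [ 0.01  -0.    -0.048] [16 14 14]
276 280 [ 0.01  -0.    -0.057] [24 18 21]
276 290 [ 0.011 -0.    -0.065] [20 24 24]
276 300 [ 0.01 -0.   -0.07] [19 16 25]
276 310 [ 0.007 -0.    -0.072] [23 21 22]
276 320 [ 0.003 -0.    -0.072] [28 25 25]
284 250 [-0.032  0.005  0.059] [112 113 117]
284 260 [ 0.01   0.003 -0.039] [66 65 63]
284 270 [ 0.01   0.003 -0.05 ] [62 65 62]
284 280 [ 0.01   0.003 -0.056] [64 60 60]
284 290 [ 0.01   0.003 -0.064] [62 63 62]
284 300 [ 0.01   0.003 -0.071] [62 63 61]
284 310 [ 0.012  0.002 -0.079] [20 23 23]
284 320 [ 0.011  0.002 -0.083] [27 27 27]
292 250 [-0.034  0.011  0.061] [18 15 18]
292 260 [-0.042  0.012  0.061] [30 32 32]
292 270 [ 0.01   0.006 -0.049] [54 55 54]
292 280 [ 0.01   0.006 -0.057] [64 64 64]
292 290 [ 0.01   0.006 -0.064] [64 63 63]
292 300 [ 0.01   0.005 -0.07 ] [62 62 59]
292 310 [ 0.011  0.005 -0.077] [21 18 17]
292 320 [ 0.011  0.005 -0.082] [25 26 14]
```

Run:
```python
import cv2,numpy as np
b=cv2.imread('pics/d_side.png');c=cv2.imread('pics/d_wrist.png')
cv2.imwrite('pics/dd.png',np.hstack([cv2.resize(b[130:270,240:360],(480,560),interpolation=cv2.INTER_CUBIC),cv2.resize(c[230:370,236:316],(320,560))]))
```

```text
(no output)
```

View pics/dd.png

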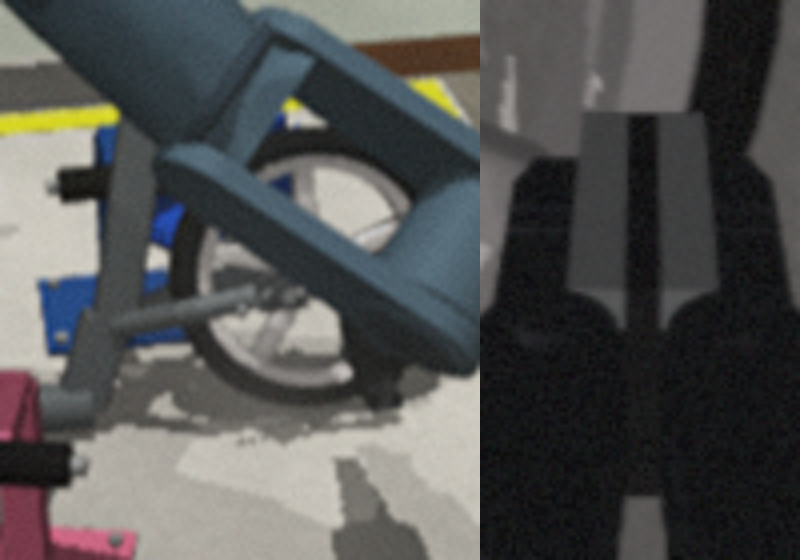

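```bash
python3 - <<'E'
from h import *
C=pickle.load(open('d_side.pkl','rb'))
for x in([.6486,.0515,.0802],[.6486,.0253,.1064]):
  q=np.linalg.inv(C['extrinsics'])@np.r_[x,1];print(C['fx']*q[0]/q[2]+C['cx'],C['fy']*q[1]/q[2]+C['cy'])
I,W=cloud('d_side.pkl');print(W[226,334],W[223,336],W[228,336])
E
python3 go.py .6486 .02 .17 0 .7 -.7 1 0 0
```

```text
325.6694302803297 219.0525076888265
327.9324961099514 217.03225998966033
[ 0.64307836 -0.06604103  0.13613754] [ 0.6448058  -0.07848487  0.15594805] [ 0.64614461 -0.0777198   0.13664623]
[ 0.02 -4.16 -8.58] [-0.   0.1 -0.1]
```

The measured fingertips end about 37 mm behind the stated TCP: the pads show at tool z from -0.037 to -0.073, so the sweep passed in front of the leg. I back out and repeat it 37 mm deeper.

```bash
python3 -m handwheel '[[[-1,-1,10,-3,0,0,0],[-1,0,6,-6,0,0,0],[-1,1.2,0,-6,0,0,0],[-1,1.2,-6,-6,0,0,0],[-1,1.2,-10.7,-6,0,0,0],[-1,1.2,-10.7,-4,0,0,0],[-1,1.2,-10.7,0,0,0,0],[-1,1.2,-10.7,1.7,0,0,0],[-1,1.2,-10.7,1.7,0,0,0],[-1,1.2,-10.7,1.7,0,0,0]]]' && python3 look.py e wrist | tail -c 250
python3 - <<'E'
from h import *
I,W=cloud('e_wrist.pkl')
c=pickle.load(open('e_wrist.pkl','rb'))
for u,v in((276,262),(276,270)):print(W[v,u].round(3),w2f(W[v,u][None],*np.load('pose.npy')).round(3))
E
```

```text
time_s: 5.6
eef_pos: [0.6619, 0.1383, 0.145]
eef_rot: [-0.383, 0.924, 0.0, 0.0]
wrist_force: [0.5, -0.6, 1.5]
opening: 0.003
grasp_force: 0.0
rray([-3.82557415e-01,  9.23931575e-01,  1.61053220e-04,  4.92059920e-04]), 'wrist_force': array([ 0.45843251, -0.61885203,  1.52601246]), 'torque': array([-0.30240528,  0.03195345,  0.00068546]), 'grasp_force': 0.0, 'opening': 0.002828007743527466}
[0.671 0.11  0.174] [[ 0.04  -0.045  0.168]]
[0.672 0.103 0.18 ] [[ 0.042 -0.052  0.171]]
```

View pics/e_wrist.png

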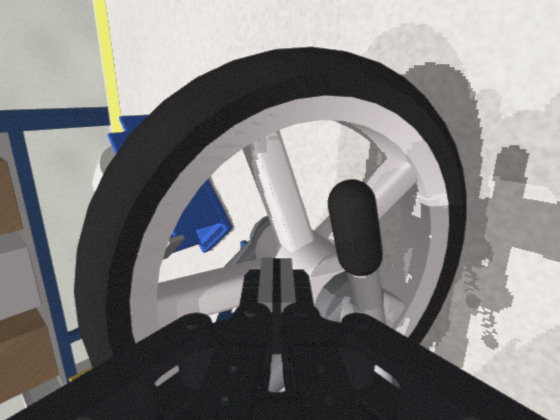

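The fingertip is now about 17 mm past the leg and above it; the leg shows at (360,260). I sweep again.

```bash
python3 -m handwheel '[[[-1,0.3,1.7,0.2,0,0,0],[-1,0.7,3,0.4,0,0,0],[-1,1,4.2,0.6,0,0,0],[-1,1.1,5.4,0.8,0,0,0],[-1,1.1,6.6,1,0,0,0],[-1,0.8,7.8,1.2,0,0,0],[-1,0.3,8.8,1.4,0,0,0],[-1,-0.5,9.6,1.6,0,0,0],[-1,-1.2,10.2,1.9,0,0,0],[-1,-2,10.8,2,0,0,0]]]' && python3 look.py f wrist | tail -c 250
```

```text
time_s: 6.9
eef_pos: [0.6405, 0.077, 0.0535]
eef_rot: [-0.383, 0.924, 0.0, -0.0]
wrist_force: [0.4, -0.3, -0.4]
opening: 0.002
grasp_force: 0.0
rray([-3.82709870e-01,  9.23868466e-01,  4.05570404e-04, -2.19818786e-04]), 'wrist_force': array([ 0.37225417, -0.33825635, -0.39494061]), 'torque': array([-0.32513226,  0.02129412, -0.0094728 ]), 'grasp_force': 0.0, 'opening': 0.002408764685892861}
```

View pics/f_wrist.png

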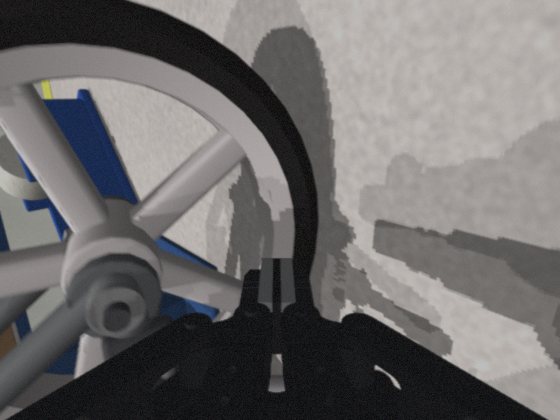

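The leg has left its stowed place and the wrist force is about zero, so it has probably snapped down. I retreat and confirm.

```bash
python3 -m handwheel '[[[-1,1,0.5,-4,0,0,0],[-1,2,0.5,-9,0,0,0],[-1,2,0,-14,0,0,0],[-1,0,-2,-20,0,0,0],[-1,-2,-5,-26,0,0,0],[-1,-4,-8,-30,0,0,0],[-1,-4,-8,-30,0,0,0],[-1,-4,-8,-30,0,0,0]]]' && python3 look.py g wrist side scene | tail -c 150
cat > pj.py <<'E'
import sys
from h import *
p=np.load('pose.npy')
from scipy.spatial.transform import Rotation as R
# pj.py tag lean : project key points in side/wrist/scene
def T(C):
  if 'extrinsics' in C:return C['extrinsics']
  o=C['obs'];T=np.eye(4);T[:3,:3]=R.from_quat(np.roll(o['eef_rot'],-1)).as_matrix();T[:3,3]=o['eef_pos'];return T@C['hand_eye']
for n,P in dict(masttop=[-.125,0,.332],hub=[0,0,.125],hinge=HINGE,foot_up=leg(.103,0),foot_down=leg(.103,1.94),mid_down=leg(.06,1.94)).items():
  w=f2w(P,*p)[0]
  for k in sys.argv[2:]:
    C=pickle.load(open(f'{sys.argv[1]}_{k}.pkl','rb'));q=np.linalg.inv(T(C))@np.r_[w,1]
    u,v=round(C['fx']*q[0]/q[2]+C['cx']),round(C['fy']*q[1]/q[2]+C['cy'])
    _,W=cloud(f'{sys.argv[1]}_{k}.pkl')
    print(n,w.round(3),k,u,v,W[v,u].round(3) if 0<=v<420 and 0<=u<560 else '')
E
python3 pj.py g wrist side scene
python3 - <<'E'
from h import *
p=np.load('pose.npy');p[1]-=.001
G=f2w([-.130,0,.306],*p)[0];up=f2w([-.13,0,1.306],*p)[0]-G
print('G',G.round(4),'up',up.round(3))
for a in(.1,0):print((G-up*.058+up*a).round(4))
E
```

```text
time_s: 7.95
eef_pos: [0.6012, -0.0786, 0.3226]
eef_rot: [-0.382, 0.924, 0.0, 0.0]
wrist_force: [-0.3, 0.1, -0.7]
opening: -0.003
grasp_force: 0.0
3225346 ,  0.07605046, -0.6558211 ]), 'torque': array([-0.33691489, -0.0436354 ,  0.04047792]), 'grasp_force': 0.0, 'opening': -0.003297147996555519}
masttop [0.51  0.213 0.313] wrist 111 239 [0.514 0.203 0.316]
masttop [0.51  0.213 0.313] side 277 139 [0.511 0.211 0.315]
masttop [0.51  0.213 0.313] scene 339 191 [0.507 0.214 0.312]
hub [0.632 0.138 0.119] wrist 269 128 [0.638 0.102 0.154]
hub [0.632 0.138 0.119] side 316 197 [0.623 0.094 0.145]
hub [0.632 0.138 0.119] scene 317 262 [0.652 0.136 0.138]
hinge [0.595 0.074 0.136] wrist 296 165 [0.597 0.067 0.144]
hinge [0.595 0.074 0.136] side 309 203 [0.594 0.072 0.138]
hinge [0.595 0.074 0.136] scene 297 251 [0.608 0.074 0.148]
foot_up [0.695 0.085 0.158] wrist 277 76 [ 0.702  0.243 -0.001]
foot_up [0.695 0.085 0.158] side 338 193 [0.774 0.335 0.001]
foot_up [0.695 0.085 0.158] scene 302 268 [0.591 0.093 0.048]
foot_down [0.582 0.017 0.052] wrist 374 172 [0.585 0.009 0.067]
foot_down [0.582 0.017 0.052] side 308 234 [0.595 0.082 0.001]
foot_down [0.582 0.017 0.052] scene 280 266 [0.601 0.017 0.072]
mid_down [0.587 0.04  0.087] wrist 343 169 [0.589 0.035 0.095]
mid_down [0.587 0.04  0.087] side 309 221 [0.588 0.038 0.089]
mid_down [0.587 0.04  0.087] scene 287 260 [0.598 0.041 0.097]
G [0.5044 0.2037 0.2889] up [0.012 0.342 0.94 ]
[0.505  0.2181 0.3283]
[0.5037 0.1839 0.2344]
```

View pics/g_wrist.png

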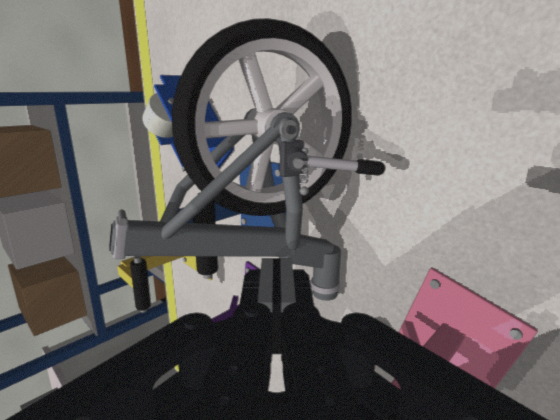

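The stand is down, with its foot at (370,168) where 1.94 rad predicts it; the frame has not moved. Next, the mast approach.

```bash
python3 go.py .53 .1 .42 -.012 -.342 -.94 .999 -.036 0; python3 go.py .5054 .2283 .3563 -.012 -.342 -.94 .999 -.036 0
```

```text
[ -7.1  -19.57   5.61] [-65.1   0.7   2.2]
[ -9.53 -24.11  19.2 ] [-65.1   0.7   2.2]
```

```bash
python3 -m handwheel '[[[1,-1,-4,-1,-9,0,0],[1,-2,-8,-1,-18,0,0.5],[1,-3,-12,0,-28,0,1],[1,-4,-15,1,-38,0.5,1],[1,-5,-18,3,-48,0.5,2],[1,-7,-19.6,5.6,-58,0.7,2],[1,-7.1,-19.6,5.6,-65,0.7,2.2],[1,-7.1,-19.6,5.6,-65,0.7,2.2],[1,-7.1,-19.6,5.6,-65,0.7,2.2]]]'; python3 go.py .5054 .2283 .3563 -.012 -.342 -.94 .999 -.036 0
```

```text
time_s: 9.22
eef_pos: [0.5303, 0.0996, 0.4206]
eef_rot: [0.173, 0.985, -0.018, -0.002]
wrist_force: [1.0, -1.7, 1.0]
opening: 1.002
grasp_force: 0.0
[ -2.98 -14.2    1.69] [-0.1 -0.  -0.1]
```

```bash
python3 -m handwheel '[[[1,-1,-5,-1,0,0,0],[1,-2,-10,-1,0,0,0],[1,-3,-14.2,0,0,0,0],[1,-3,-14.2,1.7,0,0,0],[1,-3,-14.2,1.7,0,0,0],[1,-3,-14.2,1.7,0,0,0]]]'; python3 look.py i wrist side scene| tail -c 100; python3 pj.py i wrist side scene| grep mast
cat > mast.py <<'E'
import sys
from h import *
c=pickle.load(open(f'{sys.argv[1]}_wrist.pkl','rb'));d=c['depth'];v,u=np.mgrid[:420,:560]
P=np.stack([(u-c['cx'])/c['fx']*d,(v-c['cy'])/c['fy']*d,d],-1)@c['hand_eye'][:3,:3].T+c['hand_eye'][:3,3]
m=(abs(P[...,1])<.05)&(d>0)&(P[...,0]<.06)&(P[...,0]>-.08)&(P[...,2]<.12)
for z0 in np.arange(-.12,.1,.01):
  k=m&(P[...,2]>=z0)&(P[...,2]<z0+.01)
  if k.sum()>20:print(z0.round(2),k.sum(),'x',np.percentile(P[k][:,0],[2,98]).round(3),'y',np.percentile(P[k][:,1],[2,25,50,75,98]).round(3))
E
python3 mast.py i
```

```text
time_s: 9.98
eef_pos: [0.5061, 0.2267, 0.358]
eef_rot: [0.173, 0.985, -0.02, -0.001]
wrist_force: [-0.3, -0.0, 0.1]
opening: 0.999
grasp_force: 0.0
 array([ 0.1523827 , -0.00466243,  0.02007008]), 'grasp_force': 0.0, 'opening': 0.9991776164768009}
masttop [0.51  0.213 0.313] wrist 272 208 [0.51  0.214 0.315]
masttop [0.51  0.213 0.313] side 277 139 [0.51  0.206 0.317]
masttop [0.51  0.213 0.313] scene 339 191 [0.509 0.214 0.313]
-0.12 9488 x [0.009 0.017] y [-0.039 -0.025  0.     0.025  0.04 ]
-0.11 3345 x [0.007 0.017] y [-0.049 -0.035  0.     0.035  0.049]
-0.1 1816 x [0.01  0.013] y [-0.05  -0.046 -0.038  0.045  0.05 ]
-0.09 1716 x [-0.003  0.011] y [-0.049 -0.044 -0.042  0.044  0.049]
-0.08 1900 x [-0.011  0.011] y [-0.048 -0.043  0.     0.043  0.049]
-0.07 1569 x [-0.011  0.011] y [-0.048 -0.043 -0.042  0.043  0.049]
-0.06 1202 x [-0.011  0.011] y [-0.048 -0.043  0.042  0.043  0.049]
-0.05 148 x [-0.011  0.008] y [-0.043 -0.043  0.043  0.043  0.043]
0.04 2110 x [-0.015  0.021] y [-0.014 -0.007 -0.     0.007  0.014]
0.05 1292 x [0.004 0.034] y [-0.016 -0.01  -0.001  0.009  0.015]
0.06 81 x [0.031 0.036] y [-0.017 -0.008 -0.001  0.007  0.016]
```

The mast is centred between the open fingers and its top is 45 mm ahead of the TCP. I descend 12.8 cm and close.

```bash
python3 -m handwheel '[[[1,-0.2,0,4,0,0,0],[1,-0.2,0,8,0,0,0],[1,-0.2,0,11,0,0,0],[1,-0.2,0,12.8,0,0,0],[1,-0.2,0,12.8,0,0,0],[1,-0.2,0,12.8,0,0,0]]]'; python3 look.py j wrist | tail -c 60; python3 mast.py j
```

```text
time_s: 10.88
eef_pos: [0.5029, 0.1849, 0.2381]
eef_rot: [0.173, 0.985, -0.019, -0.0]
wrist_force: [-0.2, -0.6, 0.7]
opening: 1.0
grasp_force: 0.0
86315]), 'grasp_force': 0.0, 'opening': 0.9997109086014977}
-0.12 9487 x [0.009 0.017] y [-0.039 -0.025  0.     0.025  0.04 ]
-0.11 3306 x [0.007 0.017] y [-0.049 -0.035 -0.     0.035  0.049]
-0.1 1817 x [0.01  0.013] y [-0.05  -0.045 -0.038  0.045  0.05 ]
-0.09 6303 x [-0.012  0.014] y [-0.047 -0.006  0.002  0.01   0.048]
-0.08 8618 x [-0.009  0.031] y [-0.046 -0.01   0.001  0.012  0.046]
-0.07 4133 x [-0.01   0.038] y [-0.047 -0.013  0.001  0.014  0.048]
-0.06 1206 x [-0.011  0.011] y [-0.048 -0.043  0.042  0.043  0.049]
-0.05 154 x [-0.011  0.008] y [-0.043 -0.043 -0.042  0.043  0.043]
-0.02 1619 x [0.019 0.031] y [-0.026 -0.019  0.01   0.021  0.028]
-0.01 2137 x [0.024 0.044] y [-0.036 -0.028  0.015  0.03   0.038]
-0.0 1944 x [0.012 0.056] y [-0.046 -0.038  0.002  0.039  0.047]
0.01 828 x [-0.029  0.06 ] y [-0.049 -0.042 -0.035  0.036  0.049]
0.02 3087 x [-0.074  0.059] y [-0.049 -0.039 -0.035 -0.03   0.007]
0.03 1884 x [-0.069  0.059] y [-0.046 -0.028 -0.014  0.001  0.016]
0.04 869 x [0.002 0.057] y [-0.034 -0.014 -0.002  0.01   0.02 ]
0.05 541 x [0.001 0.049] y [-0.02  -0.008  0.001  0.011  0.02 ]
0.06 336 x [-0.001  0.041] y [-0.019 -0.008  0.001  0.01   0.021]
0.07 213 x [-0.004  0.035] y [-0.018 -0.007  0.002  0.011  0.021]
0.08 127 x [-0.006  0.024] y [-0.015 -0.005  0.001  0.01   0.018]
0.09 55 x [-0.008  0.021] y [-0.015 -0.005  0.002  0.01   0.017]
```

```bash
python3 -m handwheel '[[[0.2,0,0.1,0,0,0,0],[-0.4,0,0.1,0,0,0,0],[-1,0,0.1,0,0,0,0],[-1,0,0.1,0,0,0,0],[-1,0,0.1,0,0,0,0],[-1,0,0.1,0,0,0,0],[-1,0,0.1,0,0,0,0],[-1,0,0.1,0,0,0,0]]]'
python3 - <<'E'
import numpy as np
from scipy.spatial.transform import Rotation as R
from bench import status
from h import *
p=np.load('pose.npy');o=status.get_obs()
R0=R.from_quat(np.roll(o['eef_rot'],-1));e=o['eef_pos']
ax=np.array([np.cos(p[2]),np.sin(p[2]),0]);c=np.array([p[0],p[1]-.001,.022]);lat=np.array([-ax[1],ax[0],0])
print(o['grasp_force'],o['opening'],o['wrist_force'],o['torque'])
for k in range(1,9):
  a=np.radians(2.5*k);Q=R.from_rotvec(ax*a)
  t=c+Q.apply(e-c)-lat*.022*a
  print(2.5*k,(R0.inv().apply(t-e)*100).round(2),np.degrees((R0.inv()*Q*R0).as_rotvec()).round(2))
E
```

```text
time_s: 11.92
eef_pos: [0.5022, 0.1833, 0.2373]
eef_rot: [0.174, 0.985, -0.019, -0.001]
wrist_force: [2.9, -1.7, 4.1]
opening: 0.343
grasp_force: 59.8
59.7934752702713 0.3433220872356814 [ 2.86901083 -1.65521966  4.0819655 ] [-1.12059233  0.09013931  0.62696091]
2.5 [0.   1.09 0.06] [ 2.5  -0.01  0.01]
5.0 [0.   2.17 0.17] [ 5.   -0.01  0.02]
7.5 [0.01 3.25 0.32] [ 7.5  -0.02  0.03]
10.0 [0.01 4.33 0.51] [10.   -0.02  0.04]
12.5 [0.01 5.39 0.74] [12.5  -0.03  0.04]
15.0 [0.01 6.45 1.02] [15.   -0.04  0.05]
17.5 [0.01 7.5  1.34] [17.5  -0.04  0.06]
20.0 [0.02 8.53 1.7 ] [20.   -0.05  0.07]
```

Gripped at opening 0.343 (29 mm) and about 60 N. I now roll the frame upright slowly, in two halves.

```bash
python3 -m handwheel '[[[-1,0,0.5,0.03,1.2,0,0],[-1,0,1.1,0.06,2.5,0,0],[-1,0,1.6,0.1,3.8,0,0],[-1,0,2.2,0.17,5,0,0],[-1,0,2.7,0.24,6.2,0,0],[-1,0,3.25,0.32,7.5,0,0],[-1,0,3.8,0.4,8.8,0,0],[-1,0,4.3,0.5,10,0,0],[-1,0,4.3,0.5,10,0,0]]]'
cat > up.py <<'E'
import sys
from h import *
from scipy.optimize import least_squares
# tyre fit with free lean, from fixed cams
ws=[]
for n in sys.argv[2:]:
  I,W=cloud(f'{sys.argv[1]}_{n}.pkl');w=W.reshape(-1,3);i=I.reshape(-1,3)
  m=(i.max(1)<50)&(w[:,0]>.54)&(w[:,0]<.82)&(w[:,1]>.02)&(w[:,1]<.22)&(w[:,2]>.01)&(w[:,2]<.28);ws.append(w[m])
w=np.vstack(ws)
def res(p):
  f=w2f(w,*p[:3],p[3])-[0,0,p[4]];r=np.hypot(f[:,0],f[:,2]-.125)
  return np.hypot(r-.104,f[:,1])-.021
s=least_squares(res,[.631,.1,-.036,float(.17),0],loss='soft_l1',f_scale=.003);print(len(w),s.x.round(4),'lean deg',np.degrees(s.x[3]).round(2),np.median(abs(s.fun)).round(4))
E
python3 up.py g scene side; python3 up.py g wrist; python3 look.py k scene side wrist| tail -c 250; python3 up.py k scene side
```

```text
time_s: 13.05
eef_pos: [0.5016, 0.1405, 0.2481]
eef_rot: [0.087, 0.996, -0.019, 0.002]
wrist_force: [6.5, -1.7, 6.3]
opening: 0.346
grasp_force: 61.3
1518 [ 0.6386  0.1013 -0.0064  0.3524  0.0021] lean deg 20.19 0.0016
7134 [ 0.6423  0.0638 -0.0223  0.3444  0.0237] lean deg 19.73 0.0021
: array([ 0.08687916,  0.99602773, -0.01943324,  0.00176826]), 'wrist_force': array([ 6.47491306, -1.67941004,  6.34757162]), 'torque': array([-1.39224141, -0.06550998,  0.77689075]), 'grasp_force': 61.30743205547333, 'opening': 0.34641909692709516}
1748 [ 0.6382  0.0966 -0.0051  0.1816  0.0022] lean deg 10.41 0.0016
```

```bash
python3 -m handwheel '[[[-1,0,0.55,0.03,1.2,0,0],[-1,0,1.1,0.05,2.5,0,0],[-1,0,1.6,0.08,3.8,0,0],[-1,0,2.2,0.13,5,0,0],[-1,0,2.7,0.18,6.2,0,0],[-1,0,3.25,0.23,7.5,0,0],[-1,0,3.8,0.3,8.8,0,0],[-1,0,4.3,0.35,10,0,0],[-1,0,4.3,0.35,10,0,0],[-1,0,4.3,0.35,10,0,0]]]'
python3 look.py l scene side wrist| tail -c 250; python3 up.py l scene side; python3 up.py l scene; python3 up.py l side
```

```text
time_s: 14.45
eef_pos: [0.5003, 0.0974, 0.2523]
eef_rot: [0.001, 1.0, -0.019, 0.004]
wrist_force: [5.4, -3.6, 6.0]
opening: 0.342
grasp_force: 61.0
500e-04,  9.99808512e-01, -1.91630606e-02,  3.93059313e-03]), 'wrist_force': array([ 5.42428415, -3.56447179,  6.01733525]), 'torque': array([-1.82625759, -0.02983079,  0.53818522]), 'grasp_force': 60.959540605545044, 'opening': 0.34206298325980194}
1801 [ 0.6381  0.0938 -0.0074  0.0038  0.0028] lean deg 0.22 0.0016
1109 [0.6408 0.0601 0.1111 0.1548 0.0057] lean deg 8.87 0.0022
692 [ 0.6223  0.0579 -0.0724  0.1818  0.0045] lean deg 10.41 0.0026
```

The fit gives 0.2° of lean; the same fit read 20.2° at the 20° start. I settle and cross-check with the mast faces and the stand foot.

```bash
python3 -m handwheel '[[[-1,0,0,0,0,0,0],[-1,0,0,0,0,0,0],[-1,0,0,0,0,0,0],[-1,0,0,0,0,0,0]]]'; python3 look.py m scene side wrist| tail -c 60; python3 up.py m scene side
python3 - <<'E'
from h import *
for n in('side','scene','wrist'):
  I,W=cloud(f'm_{n}.pkl');i=I.astype(int)
  g=(W[...,0]>.38)&(W[...,0]<.56)&(abs(W[...,1]-.095)<.06)&(i.max(-1)>40)
  for z in(.02,.04,.10,.13,.16,.19,.22,.24,.30):
    k=g&(abs(W[...,2]-z)<.008)
    if k.sum()>8:print(n,z,k.sum(),'x',np.percentile(W[k][:,0],[5,95]).round(3),'y',np.percentile(W[k][:,1],[2,10,50,90,98]).round(4))
  k=(abs(W[...,0]-.58)<.03)&(W[...,1]<.04)&(W[...,1]>-.05)&(i.max(-1)<50)&(W[...,2]>.008)
  if k.sum():print('foot',k.sum(),np.percentile(W[k],[3,50,97],axis=0).round(3).tolist())
E
```

```text
time_s: 15.1
eef_pos: [0.5003, 0.0976, 0.2523]
eef_rot: [0.001, 1.0, -0.019, 0.004]
wrist_force: [5.2, -4.6, 5.8]
opening: 0.344
grasp_force: 61.0
asp_force': 61.03628396987915, 'opening': 0.34375586418622}
1788 [0.6406 0.0617 0.0809 0.1626 0.0058] lean deg 9.31 0.0026
side 0.02 48 x [0.394 0.443] y [0.0715 0.0727 0.0758 0.082  0.0852]
side 0.04 103 x [0.393 0.549] y [0.0741 0.0772 0.0819 0.0924 0.0998]
side 0.1 175 x [0.433 0.536] y [0.0425 0.0538 0.0802 0.1126 0.1195]
side 0.13 86 x [0.449 0.554] y [0.0446 0.0508 0.081  0.087  0.0952]
side 0.16 82 x [0.456 0.555] y [0.075  0.079  0.0829 0.0873 0.0948]
side 0.19 77 x [0.461 0.556] y [0.0743 0.0771 0.0824 0.0914 0.1064]
side 0.22 70 x [0.467 0.555] y [0.0493 0.0807 0.083  0.0891 0.1192]
side 0.24 118 x [0.473 0.558] y [0.0456 0.0476 0.0826 0.129  0.1339]
side 0.3 56 x [0.483 0.521] y [0.0685 0.0744 0.0815 0.0926 0.1026]
scene 0.1 14 x [0.479 0.552] y [0.0665 0.0707 0.0783 0.0814 0.0815]
scene 0.13 11 x [0.54  0.553] y [0.0783 0.0783 0.0813 0.1354 0.136 ]
scene 0.19 22 x [0.497 0.506] y [0.0837 0.0842 0.0936 0.1069 0.1076]
scene 0.22 26 x [0.504 0.511] y [0.0827 0.0845 0.0961 0.1062 0.1101]
scene 0.24 70 x [0.509 0.559] y [0.0474 0.0532 0.0958 0.1384 0.1445]
scene 0.3 38 x [0.507 0.528] y [0.0736 0.0755 0.0938 0.1151 0.124 ]
foot 33 [[0.589, -0.011, 0.024], [0.599, -0.003, 0.045], [0.604, 0.039, 0.137]]
wrist 0.1 624 x [0.473 0.511] y [0.072  0.0773 0.1086 0.1222 0.13  ]
wrist 0.13 549 x [0.488 0.559] y [0.0462 0.0487 0.0589 0.1423 0.1451]
wrist 0.16 91 x [0.493 0.52 ] y [0.0812 0.0841 0.0954 0.1071 0.1095]
wrist 0.19 120 x [0.499 0.545] y [0.0754 0.0765 0.0948 0.1156 0.1168]
wrist 0.22 141 x [0.506 0.56 ] y [0.0864 0.0885 0.0974 0.1065 0.1094]
wrist 0.24 1545 x [0.512 0.559] y [0.0481 0.0509 0.0949 0.1415 0.1444]
wrist 0.3 361 x [0.505 0.511] y [0.0691 0.071  0.0785 0.1204 0.1254]
foot 58 [[0.581, -0.005, 0.034], [0.584, -0.001, 0.049], [0.59, 0.004, 0.053]]
```

```bash
sed -i 's/float(.17)/float(.0)/' up.py; python3 up.py m scene side; python3 up.py l scene side;python3 up.py m scene side wrist
python3 - <<'E'
from h import *
I,W=cloud('m_side.pkl')
k=(W[...,0]>.43)&(W[...,0]<.53)&(abs(W[...,1]-.082)<.006)&(W[...,2]>.09)&(W[...,2]<.235)
w=W[k];w=w[abs(w[:,0]-(.476+.213*(w[:,2]-.175)))<.02]
for _ in range(3):
  A=np.c_[np.ones(len(w)),w[:,0]-.48-.213*(w[:,2]-.175),w[:,2]-.175];s=np.linalg.lstsq(A,w[:,1],rcond=None)[0];r=w[:,1]-A@s;w=w[abs(r)<.004]
print(len(w),s,'lean+y deg',np.degrees(s[2]+.036*.213))
E
```

```text
1788 [ 0.6382  0.094  -0.0079  0.0052  0.003 ] lean deg 0.3 0.0016
1801 [ 0.6381  0.0938 -0.0074  0.0038  0.0028] lean deg 0.22 0.0016
13290 [ 0.6367  0.094  -0.0125  0.0069  0.003 ] lean deg 0.39 0.0008
407 [ 0.08231385 -0.04548549  0.01371429] lean+y deg 1.2251148496330642
```

```bash
python3 -m handwheel '[[[-1,0,0.1,0,0.2,0,0],[-1,0,0.2,0,0.4,0,0],[-1,0,0.2,0,0.4,0,0],[-1,0,0.2,0,0.4,0,0],[-1,0,0.2,0,0.4,0,0],[-1,0,0.2,0,0.4,0,0]]]'; python3 look.py n scene side wrist| tail -c 60; python3 up.py n scene side;python3 up.py n scene side wrist
```

```text
time_s: 16.0
eef_pos: [0.5003, 0.0956, 0.2523]
eef_rot: [-0.003, 1.0, -0.019, 0.004]
wrist_force: [6.1, -4.2, 7.1]
opening: 0.345
grasp_force: 60.8
p_force': 60.814581513404846, 'opening': 0.344739616481568}
1801 [ 0.6377  0.0937 -0.0083 -0.0028  0.003 ] lean deg -0.16 0.0015
13314 [ 0.6365  0.0937 -0.0133 -0.0008  0.003 ] lean deg -0.05 0.0008
```

The frame is plumb to within about 0.2° and still, with the stand down and the mast held. I hand in.

```bash
python3 -c "
from bench import ctrl;print(ctrl.hand_in())"
```

```text
the job is handed in; nothing more can be done
None
```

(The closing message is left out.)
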